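Crack a walnut without crushing the kernel

ROBOT

A 7-joint arm with a two-finger parallel gripper is mounted at the origin on a cart in front of the work surface, level with it; the furniture and walls round the work are solid. World frame = base frame: x ahead of the robot, y to its left, z up, the work surface at z = 0. Lengths are in mm, angles in rad, forces in N, time in s.
With the tool pointing down it reaches from about 425 to 875 mm from the base axis. Payload 9.9 kg.
Tool frame: the origin (TCP) lies on the centre line of the jaws, within the pads' length; the fingertips stand 14 mm ahead of it and the grasp point (between the pads) lies 5 mm behind it; z points along the fingers, y is the line along which they close (so a half turn about z gives the same grasp; the last joint's range is limited). The gripper opens to 85 mm and grips with 20 to 120 N. Pads are 22 mm wide; open, the fingers measure 114 mm over their backs; the gripper's body (76 mm by 85 mm) begins 54 mm behind the grasp point. The pads swing forward as they close: fully open they stand 13 mm farther back than shut.
Start: joints at [1.03, 0.576, 0.025, 1.437, -0.015, 1.129, -0.057], TCP at [297.733, -605.793, 245.289] pointing down, gripper open.
Joint ranges: [-2.76, 2.76], [-0.34, 2.15], [-1.52, 1.57], [0.19, 2.46], [-1.09, 4.23], [0.17, 1.99], [-2.82, 2.82]. Speed limits (rad/s): [2.22, 2.22, 3.01, 3.01, 3.14, 3.14, 3.14].

INTERFACE

Orientations are given as a rotation vector (axis times angle).
In Python, from workcell import r, vision, workorder gives the robot as it stands.
- The arm moves only by the tool step_arm, never from a script. Its argument "steps" is a list of rows, each a list of 7 numbers: the opening, from -1 (shut) to 1 (fully open), so that 0 is half open, then the shift along the tool's x, y, z in mm, then the turn, a rotation vector about the tool's x, y, z in rad. A call has 1 to 5 rows; each row is the pose to reach, as a shift and turn from the pose commanded when the call began, along the tool's axes at that moment; what a row does not reach only later rows make up. A row lasts 1/8 s, in which the tool goes at most 62.5 mm and 10.7 degrees, less where a joint would pass 70% of its speed; a pose out of reach is approached as far as the arm can. A call with a gripper value outside its range is refused whole. The fingers move at their own pace and stop on an object; "newtons" is the grip in N (left out, the last holds). Time passes only in rows, so rows that repeat a pose let the fingers close. It gives the time, the measured TCP pose, the force, the opening and the grip force at its end, in the units of the state.
- r.sense(): the state, without advancing time (a new reading comes with each control period).
- vision.read_camera(name): name is "side" or "top"; returns a dict with "img" (480x640x3 uint8, red, green, blue), "z_map" (480x640 float32, mm along the optical axis (not along the pixel's ray), 0 where there is no reading), "vertical_fov" (degrees; the focal length in pixels is half the picture's height over the tangent of half this angle, whatever the lens; pixels are square), "cx", "cy" (the principal point, pixels), "extrinsics" (4x4, takes a point from camera to world coordinates). Camera axes: x right, y down, z forward; pixel columns grow to the right and rows downward; lengths in mm; the calibration is good to about 2 mm. A picture is of the moment at which its call begins.
- workorder.finish_job(): hands the job in; it is judged then, once.
The state is a dict: "time_s": time; "q": joint angles; "qd": joint speeds; "joint_torque": joint torques, N m; "ee_pos": TCP position; "orientation": TCP orientation; "ft_force": force on the tool from outside, world axes, zero at the start; "ft_torque": the same for the moment, N m; "width": finger opening in mm; "grip_force": force on a finger pad.
Only numpy, scipy, OpenCV 4.12 (cv2) and the standard library are available. Lean on these libraries where they do the work, as an engineer would, in place of code of your own. Each camera call takes 0.05 s, during which the arm holds its last target. There are 200 camera calls.

TASK

Crack the walnut that lies in the bench nutcracker: squeeze its two handles together between your fingers until the shell's resistance peaks and suddenly gives, and stop squeezing right there, because pressing on would crush the kernel. Then let the handles spring open, take the nut out and put it in the white bowl, to lie still there, leaving the mug, the tin and the grey cup alone.

Things in the scene. Friction and masses are not known exactly. Their poses are not given: they have to be found in the camera images.
- cracker: Bench nutcracker, screwed down: dark wooden board 125 x 90 x 14 mm with two steel levers side by side, each on its own upright pivot. Origin on the worktop under the jaws' middle; x points to the pivots (at x 60, y +/-27.5 mm), -x along the levers to the black handles, y to the left lever. The board ends at x -40 mm, so the handles stand over bare worktop.
- jaw_middle (a point): Midway between the open jaws, 30 mm above the worktop; axes of the nutcracker. Open, the levers (16 mm high) are parallel, inner faces 47 mm apart; the flat jaws on them are 22 mm long, centred on this point, 38 mm apart. Two ribs on the board, 4 mm wide, 3.5 mm high, at x +/-12.7 mm, keep the nut from rolling.
- left_grip (a point): Middle of the black rubber sleeve of the left (+y) handle, 30 mm above the worktop, 80 mm to the -x side of the jaws, 140 mm from its pivot: sleeve 78 mm long, 11 wide, 18 high. Open, the two sleeves measure 66 mm over their outer faces. Force on the sleeves is multiplied 2.3 times at the jaws; 1 mm less between the jaws takes 2.3 mm less between the sleeves.
- right_grip (a point): The same point of the right (-y) handle.
- handle_left (a joint): Closing angle of the left handle, rad: 0 fully open, 0.19 at its stop. Both handles have a light return spring (about 1.5 N at the sleeve) and spring open when let go.
- handle_right (a joint): Closing angle of the right handle, rad: 0 fully open, 0.19 at its stop.
- walnut_center (a point): Walnut, light brown, loose, about 55 g, lying in the jaws: round, 32 mm in diameter seen along the nutcracker's y, axis 16 mm above the board. Along y it is 29 to 36 mm long, differing from nut to nut, not reported. This point is on its axis, 16 mm from its right (-y) end; y is the nut's axis. To lift it, grip it crosswise, along the nutcracker's x, between the levers.
- shell_crack (a joint): Crack in the shell, m (over 0.000025 cracked, over 0.00007 kernel crushed): lost in the reading's noise, so feel it. From first touch the force at each sleeve climbs to 12 to 17 N over 6 mm of closing between the sleeves, then drops within 3 mm to about 2 N: cracked, for good. It then stays under 7 N, and some 7 mm further the kernel is crushed: a force limit cannot save it.
- bowl_rim (a point): Centre of the mouth of a white ceramic bowl, loose (350 g), 120 mm across and 42 mm high, z up; its inner floor is about 10 mm above the worktop level (it stands on the cooktop, 4 mm higher).
- mug_center (a point): Dark blue and white mug, 80 mm wide and 94 mm high, half-way up; a bystander.
- tin_center (a point): Small food tin, 57 mm wide and 72 mm high, half-way up; a bystander.
- cup_center (a point): Matte grey tumbler, 74 mm wide and 98 mm high, half-way up; a bystander.

How it is judged:
By the outcome, as a careful person would: the job done as asked, in the order asked, and still so for the second after the job is handed in, with the robot touching nothing.
It also fails if it takes over 64 s, if anything falls off the work surface, if the arm or the gripper's body presses on something with over 40 N, if the wrist force passes 120 N, or if a joint passes its speed limit or range.

## Working session

There is one attempt and no reset: what is moved stays moved. The work goes in short steps, Python scripts to look and compute and a tool call to move; the robot and the scene stay as the last step left them, time stands still between calls to the robot, and variables do not carry over. Pictures are saved under pics/ and viewed, at most 10 in all, crops included, and the job is handed in when it is done.

Besides the shell and the picture viewer there is one more tool, called after "Emit:" as name(argument=value, ...), one argument or row to a line, values as JSON. step_arm: Moves the arm, as the interface text tells. Its arguments: {"type":"object","properties":{"steps":{"type":"array"},"newtons":{"type":"number"}},"required":["steps"]}

```bash
mkdir -p pics; ls
cat > h.py <<'E'
import numpy as np, cv2
from workcell import r, vision, workorder
from scipy.spatial.transform import Rotation as R
def cam(n):
    d=vision.read_camera(n); h=d["img"].shape[0]
    d["f"]=h/2/np.tan(np.radians(d["vertical_fov"])/2); d["E"]=np.array(d["extrinsics"]); return d
def ray(d,u,v,z):
    E=d["E"]; w=E[:3,:3]@np.array([(u-d["cx"])/d["f"],(v-d["cy"])/d["f"],1]); o=E[:3,3]
    return o+w*(z-o[2])/w[2]
def cloud(d):
    v,u=np.mgrid[:480,:640]; z=d["z_map"]
    p=np.stack([(u-d["cx"])/d["f"]*z,(v-d["cy"])/d["f"]*z,z],-1)@d["E"][:3,:3].T+d["E"][:3,3]
    p[z==0]=np.nan; return p
def save(d,n,box=None,s=1):
    i=d["img"][:,:,::-1]
    if box: i=i[box[1]:box[3],box[0]:box[2]]
    cv2.imwrite("pics/"+n+".png",cv2.resize(i,None,fx=s,fy=s))
E
python3 - <<'E'
from h import *
for n in("top","side"):
    d=cam(n); save(d,n+"0"); print(n,d["f"],d["cx"],d["cy"],d["E"].round(3).tolist()); np.savez(n+"0.npz",img=d["img"],z=d["z_map"])
print(r.sense())
E
```

```text
pics
top 525.7748200030953 321.32625194277705 235.76729612365162 [[-0.0, -0.982, 0.189, 345.435], [-1.0, -0.003, -0.02, 38.794], [0.02, -0.188, -0.982, 1173.306], [0.0, 0.0, 0.0, 1.0]]
side 621.1944777864087 311.14265698412123 245.17923364005037 [[0.866, -0.229, 0.445, -209.986], [-0.5, -0.363, 0.786, -1269.486], [-0.018, -0.903, -0.429, 774.032], [0.0, 0.0, 0.0, 1.0]]
{'time_s': 0.1, 'q': array([ 1.03017496,  0.57642696,  0.02483494,  1.43780787, -0.01502609,
        1.12904785, -0.056512  ]), 'qd': array([ 0.00131522, -0.00098802, -0.001216  , -0.00217356, -0.00035554,
        0.00044256, -0.00012498]), 'joint_torque': array([ 6.33301024e-03, -7.67302895e+01,  2.25778542e+00, -2.86599022e+01,
        1.58361637e-02,  8.71965283e-03,  4.51677931e-05]), 'ee_pos': array([ 297.58806681, -605.42116595,  244.54847227]), 'orientation': array([-3.05857240e+00, -7.11050968e-01,  6.05662992e-04]), 'ft_force': array([ 1.15082593, -0.16797447, -0.44508031]), 'ft_torque': array([-0.05583247,  0.02248361,  0.00362153]), 'grip_force': 0.0, 'width': 85.29756548577436}
```

View pics/top0.png

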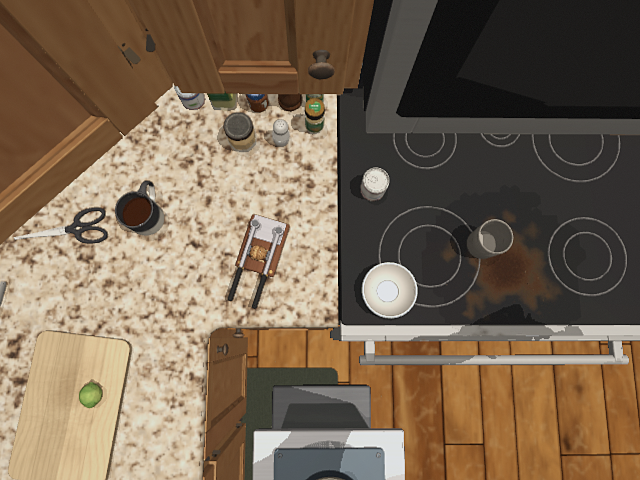

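View pics/side0.png

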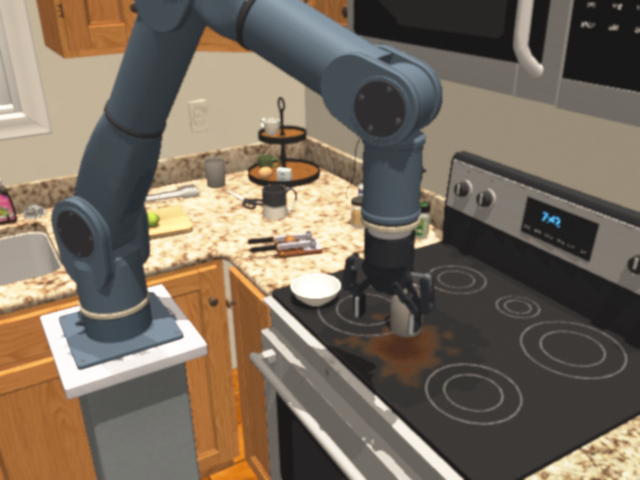

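The top view shows the nutcracker at about (260,255), with its handles toward (233,298) and (258,305). The bowl is at (389,290), the mug at (138,210), the tin at (375,183) and the cup at (492,238). The side view shows the arm over the cooktop and the bowl at (316,290).

Run:
```python
from h import *
d=cam("top"); P=cloud(d); img=d["img"]; save(d,"crop1",(215,200,305,320),5)
hsv=cv2.cvtColor(img,cv2.COLOR_RGB2HSV)
def blobs(m,box,amin,z,name):
    M=np.zeros((480,640),np.uint8);x0,y0,x1,y1=box;M[y0:y1,x0:x1]=m[y0:y1,x0:x1]
    n,l,s,c=cv2.connectedComponentsWithStats(M)
    for i in range(1,n):
        if s[i,4]>=amin:
            ctr=np.argwhere(l==i)[:,::-1].astype(np.float32); 
            w=np.array([ray(d,u,v,z)[:2] for u,v in ctr]); m0=w.mean(0); ev,V=np.linalg.eigh(np.cov(w.T))
            print(name,s[i].tolist(),m0.round(1),"axis",np.degrees(np.arctan2(V[1,1],V[0,1])).round(1),"sd",np.sqrt(ev).round(1),"z",np.nanmedian(P[l==i][:,2]).round(1))
blobs(hsv[...,2]<60,(222,255,275,312),20,39,"sleeve")
blobs(((hsv[...,2]>185)&(hsv[...,1]<40)),(355,255,425,325),200,46,"bowl")
blobs((abs(P[...,2]-40)<11),(215,200,305,320),20,39,"height30-50")
blobs((P[...,2]>30)&(P[...,2]<70),(355,255,425,325),50,46,"bowlh")
for z in P[250:256:2,250:270:2,2]: print(z.round(0))
print("nut hsv",hsv[252,250:272].tolist())
```

```text
sleeve [228, 268, 14, 33, 161] [456.8 202.7] axis 163.3 sd [ 2.9 21.2] z 38.7
sleeve [252, 274, 15, 35, 165] [442.9 150.2] axis 163.6 sd [ 3.2 22.3] z 38.4
bowl [363, 262, 54, 56, 2033] [ 446.5 -125.1] axis 172.3 sd [27.2 29.2] z 20.9
height30-50 [228, 219, 56, 90, 1104] [508.5 158.5] axis 163.4 sd [25.  51.7] z 38.3
bowlh [362, 262, 56, 56, 827] [ 448.1 -134.1] axis -171.0 sd [37.6 38.1] z 41.9
[36. 42. 46. 44. 45. 45. 41. 41. 33. 39.]
[35. 41. 49. 49. 47. 44. 47. 42. 37. 38.]
[34. 40. nan 45. 47. 42. 41. 41. 30. 42.]
nut hsv [[14, 161, 135], [15, 142, 145], [15, 136, 161], [16, 132, 180], [18, 112, 212], [20, 104, 216], [17, 120, 194], [14, 141, 172], [15, 134, 175], [16, 121, 171], [17, 96, 207], [15, 136, 186], [15, 135, 178], [15, 141, 163], [14, 143, 152], [14, 142, 156], [14, 148, 129], [0, 27, 95], [90, 4, 129], [30, 4, 123], [9, 14, 130], [7, 11, 213]]
```

View pics/crop1.png

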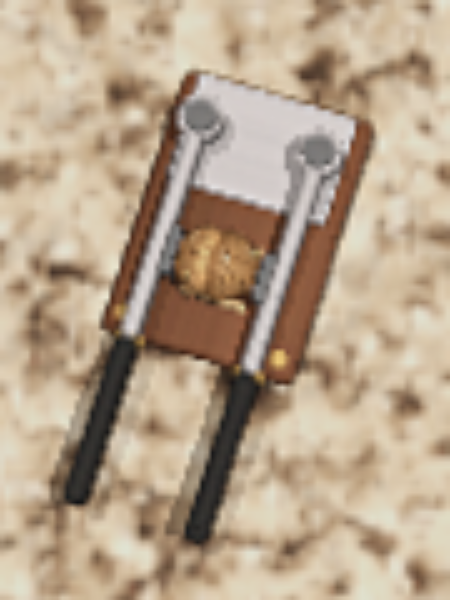

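The crop shows the nut between the jaws, at crop (220,265), which is full-image (259,253). The sleeves run parallel and point down-left. The pivot heads are at crop (200,113) and (318,150).

```bash
cat >> h.py <<'E'
def go(p,yaw,frm=None):
    """shift/turn in tool axes to world TCP p, tool down with tool y at yaw deg"""
    if frm is None:
        s=r.sense(); p0=np.array(s["ee_pos"]); A=R.from_rotvec(s["orientation"])
    else: p0,A=frm
    y=np.array([np.cos(np.radians(yaw)),np.sin(np.radians(yaw)),0]); z=np.array([0,0,-1.]); x=np.cross(y,z)
    B=R.from_matrix(np.c_[x,y,z])
    print("shift",A.inv().apply(np.array(p)-p0).round(1),"turn",(A.inv()*B).as_rotvec().round(3)); return np.array(p,float),B
E
python3 - <<'E'
from h import *
d=cam("top")
print("bowl",ray(d,389.5,289.5,46).round(1))
for u,v in((255,222.8),(278.6,230)): print("pivot",ray(d,u,v,41).round(1))
print("nut",ray(d,259,253,42).round(1))
for n,u,v,z in(("mug",138,211,94),("tin",375,175,72),("cup",492,230,98)): print(n,ray(d,u,v,z).round(0))
f=go([500,-200,245],5); f=go([450,176.5,180],73.5,f)
E
```

```text
bowl [ 444.9 -130.3   46. ]
pivot [591.3 161.8  41. ]
pivot [575.4 109.7  41. ]
nut [524.  151.4  42. ]
mug [604. 401.  94.]
tin [ 693. -101.   72.]
cup [ 565. -342.   98.]
shift [ 360.5 -274.7    0. ] turn [-1.000e-03 -1.000e-03 -1.201e+00]
shift [379.4 -17.   65. ] turn [ 0.     0.    -1.196]
```

Emit:
step_arm(
  steps=[
    [1,360,-275,0,0,0,-1.2],
    [1,360,-275,0,0,0,-1.2],
    [1,360,-275,0,0,0,-1.2],
    [1,360,-275,0,0,0,-1.2],
    [1,360,-275,0,0,0,-1.2],
  ],
  newtons=30,
)

```text
time_s: 0.82
ee_pos: [437.5, -324.2, 245.4]
orientation: [2.402, 2.024, 0.0]
ft_force: [0.8, 0.2, 0.4]
width: 85.4
grip_force: 0.0
```

Run:
```python
from h import *
print(r.sense()["time_s"],r.sense()["ee_pos"],r.sense()["q"])
go([450,176.5,180],73)
```

```text
0.825 [ 437.54209619 -324.16938495  245.44083252] [ 0.73804193  0.3884347  -0.26513336  1.77819255  0.11916617  0.99012103
  0.25592954]
shift [495.6 -72.6  65.3] turn [ 0.     0.    -1.444]
```

Emit:
step_arm(
  steps=[
    [1,495,-73,20,0,0,-1.44],
    [1,495,-73,20,0,0,-1.44],
    [1,495,-73,20,0,0,-1.44],
    [1,495,-73,65,0,0,-1.44],
    [1,495,-73,65,0,0,-1.44],
  ],
)

```text
time_s: 1.45
ee_pos: [446.2, -14.1, 215.3]
orientation: [1.229, 2.89, 0.0]
ft_force: [1.6, -0.3, 1.0]
width: 85.4
grip_force: 0.0
```

Emit:
step_arm(
  steps=[
    [1,0,0,0,0,0,0],
  ],
)

```text
time_s: 1.58
ee_pos: [446.0, -11.2, 215.1]
orientation: [-1.222, -2.893, -0.003]
ft_force: [-0.3, -0.9, -0.3]
width: 85.5
grip_force: 0.0
```

Run:
```python
from h import *
print(r.sense()["time_s"],r.sense()["ee_pos"],r.sense()["q"])
go([450,176.5,150],73)
```

```text
1.575 [445.95875868 -11.18497718 215.05123009] [ 0.3762326   0.31344978 -0.5906129   2.04026518  0.22797047  0.85109238
  0.42801308]
shift [131.7 133.6  65.4] turn [ 0.002 -0.001 -0.503]
```

Emit:
step_arm(
  steps=[
    [1,132,134,65,0,0,-0.503],
    [1,132,134,65,0,0,-0.503],
    [1,132,134,65,0,0,-0.503],
    [1,132,134,65,0,0,-0.503],
    [1,132,134,65,0,0,-0.503],
  ],
)

```text
time_s: 2.2
ee_pos: [452.2, 171.8, 149.9]
orientation: [-0.481, -3.104, 0.001]
ft_force: [0.6, -0.1, -1.0]
width: 85.7
grip_force: 0.0
```

Run:
```python
from h import *
s=r.sense();print(s["time_s"],s["ee_pos"],s["q"])
f=go([450,176.5,60],73); go([450,176.5,27],73)
d=cam("top"); save(d,"crop2",(180,180,340,300),5)
```

```text
2.2 [452.24591052 171.79751155 149.91724804] [ 0.01484397  0.47940521 -0.67501145  2.03586617  0.42775744  0.76839266
  0.34352344]
shift [ 3.5  3.9 89.9] turn [-0.001 -0.001 -0.011]
shift [  3.5   3.9 122.9] turn [-0.001 -0.001 -0.011]
```

View pics/crop2.png

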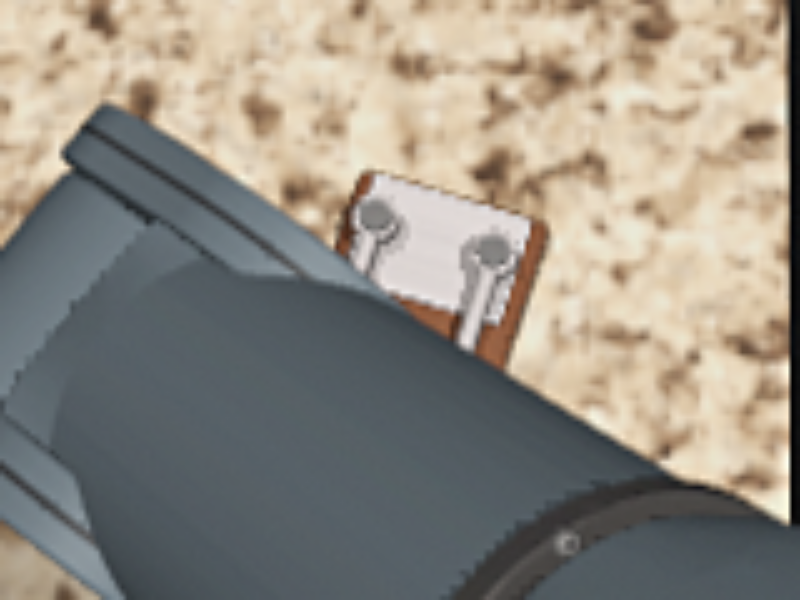

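The arm now hides the handles from the top view. The pivots are where I measured them.

Emit:
step_arm(
  steps=[
    [1,0,0,50,0,0,0],
    [1,0,0,80,0,0,0],
    [1,0,0,80,0,0,0],
  ],
)

```text
time_s: 2.62
ee_pos: [451.8, 169.5, 69.3]
orientation: [-0.485, -3.102, 0.005]
ft_force: [-0.5, -0.2, 0.8]
width: 85.4
grip_force: 0.0
```

Run:
```python
from h import *
s=r.sense();print(s["time_s"],s["ee_pos"],s["width"])
go([450,176.5,27],73)
d=cam("side"); save(d,"side1",(200,200,360,300),5)
```

```text
2.625 [451.75675789 169.49943269  69.30618009] 85.37763674977668
shift [ 3.7  6.3 42.3] turn [-0.003 -0.002 -0.013]
```

View pics/side1.png

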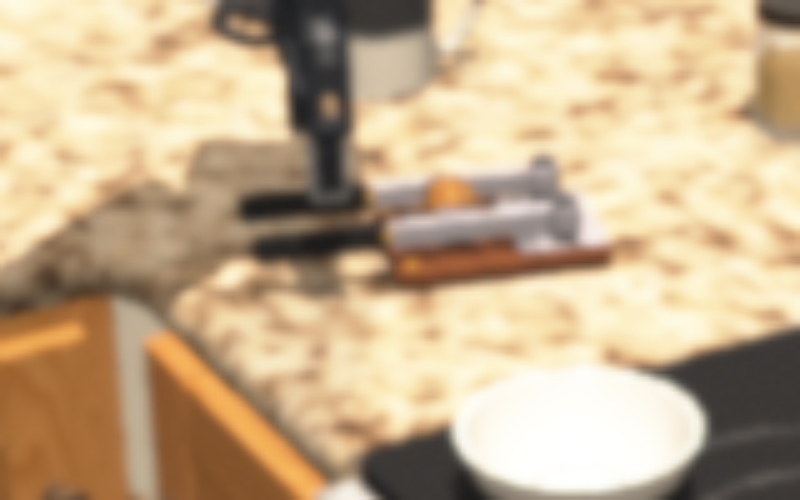

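The side view shows the near finger just above the sleeves, halfway along them. I'll correct by 6 mm sideways and then go down.

Emit:
step_arm(
  steps=[
    [1,4,6,0,0,0,-0.013],
    [1,4,6,0,0,0,-0.013],
    [1,4,6,25,0,0,-0.013],
    [1,4,6,42,0,0,-0.013],
    [1,4,6,42,0,0,-0.013],
  ],
)

```text
time_s: 3.3
ee_pos: [450.0, 179.0, 28.1]
orientation: [-0.459, -3.107, 0.001]
ft_force: [-0.6, -0.6, 0.7]
width: 85.5
grip_force: 0.0
```

Emit:
step_arm(
  steps=[
    [0.6,0,0,0,0,0,0],
    [0.6,0,0,0,0,0,0],
  ],
)

```text
time_s: 3.55
ee_pos: [450.6, 178.8, 29.0]
orientation: [0.46, 3.107, -0.0]
ft_force: [-0.5, -1.3, 1.6]
width: 68.4
grip_force: 0.8
```

Run:
```python
from h import *
s=r.sense();print(s["time_s"],s["ee_pos"],s["width"],s["grip_force"],s["ft_force"])
go([450,176.5,27],73)
d=cam("side"); save(d,"side2",(220,200,340,290),6)
```

```text
3.55 [450.55905614 178.81684791  29.00397348] 68.42422023634454 0.7733509317040443 [-0.5012456  -1.30830697  1.6091149 ]
shift [-0.1 -2.4  2. ] turn [0.    0.001 0.002]
```

View pics/side2.png

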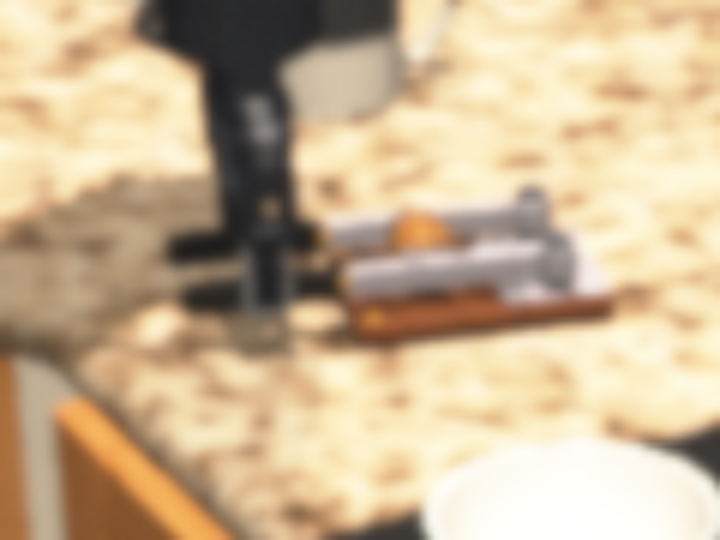

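The near finger (at about (268,270) in the crop) is outside the right handle, so the fingers straddle both sleeves. I'll start closing.

Emit:
step_arm(
  steps=[
    [0.56,0,-2,1,0,0,0],
    [0.53,0,-2,1,0,0,0],
    [0.5,0,-2,1,0,0,0],
    [0.47,0,-2,1,0,0,0],
    [0.47,0,-2,1,0,0,0],
  ],
)

```text
time_s: 4.22
ee_pos: [449.9, 177.3, 27.3]
orientation: [0.46, 3.108, 0.0]
ft_force: [0.2, -0.4, 2.2]
width: 62.7
grip_force: 1.6
```

Emit:
step_arm(
  steps=[
    [0.45,0,0,0,0,0,0],
    [0.43,0,0,0,0,0,0],
    [0.43,0,0,0,0,0,0],
  ],
)

```text
time_s: 4.6
ee_pos: [449.7, 177.2, 27.2]
orientation: [-0.46, -3.108, -0.0]
ft_force: [-0.2, 0.1, 2.6]
width: 61.2
grip_force: 1.6
```

Emit:
step_arm(
  steps=[
    [0.41,0,0,0,0,0,0],
    [0.39,0,0,0,0,0,0],
    [0.39,0,0,0,0,0,0],
  ],
)

```text
time_s: 4.97
ee_pos: [449.7, 177.3, 27.4]
orientation: [0.46, 3.108, 0.0]
ft_force: [-1.1, 0.0, 6.9]
width: 59.3
grip_force: 6.0
```

Emit:
step_arm(
  steps=[
    [0.37,0,0,0,0,0,0],
    [0.35,0,0,0,0,0,0],
    [0.35,0,0,0,0,0,0],
  ],
)

```text
time_s: 5.35
ee_pos: [449.8, 177.6, 27.7]
orientation: [0.459, 3.107, 0.001]
ft_force: [-0.0, 1.4, 10.3]
width: 58.0
grip_force: 9.9
```

Emit:
step_arm(
  steps=[
    [0.33,0,0,0,0,0,0],
    [0.33,0,0,0,0,0,0],
  ],
)

```text
time_s: 5.6
ee_pos: [449.8, 177.7, 27.8]
orientation: [0.459, 3.107, 0.001]
ft_force: [-1.9, 0.9, 12.7]
width: 57.2
grip_force: 12.0
```

Emit:
step_arm(
  steps=[
    [0.31,0,0,0,0,0,0],
    [0.31,0,0,0,0,0,0],
  ],
)

```text
time_s: 5.85
ee_pos: [449.9, 177.8, 28.0]
orientation: [0.459, 3.107, 0.002]
ft_force: [-1.5, 1.6, 16.1]
width: 56.4
grip_force: 13.4
```

Emit:
step_arm(
  steps=[
    [0.29,0,0,0,0,0,0],
    [0.29,0,0,0,0,0,0],
  ],
)

```text
time_s: 6.1
ee_pos: [449.9, 178.0, 28.1]
orientation: [0.459, 3.107, 0.002]
ft_force: [-1.6, 0.3, 17.2]
width: 55.3
grip_force: 14.4
```

Emit:
step_arm(
  steps=[
    [0.27,0,0,0,0,0,0],
    [0.27,0,0,0,0,0,0],
  ],
)

```text
time_s: 6.35
ee_pos: [450.0, 178.2, 28.3]
orientation: [0.459, 3.106, 0.002]
ft_force: [-2.5, 1.3, 18.9]
width: 54.8
grip_force: 14.3
```

Emit:
step_arm(
  steps=[
    [0.25,0,0,0,0,0,0],
    [0.25,0,0,0,0,0,0],
  ],
)

```text
time_s: 6.6
ee_pos: [449.9, 177.9, 28.0]
orientation: [0.459, 3.107, 0.002]
ft_force: [-2.0, 0.9, 13.7]
width: 53.5
grip_force: 9.7
```

Emit:
step_arm(
  steps=[
    [0.235,0,0,0,0,0,0],
    [0.235,0,0,0,0,0,0],
  ],
)

```text
time_s: 6.85
ee_pos: [449.6, 177.2, 27.3]
orientation: [0.46, 3.108, 0.0]
ft_force: [-0.3, 0.4, 2.3]
width: 52.4
grip_force: 1.8
```

The grip force peaked at 14.4 N and fell to 1.8 N, so the shell has cracked. Now I let go and lift.

Emit:
step_arm(
  steps=[
    [0.6,0,0,0,0,0,0],
    [0.85,0,0,0,0,0,0],
    [1,0,0,0,0,0,0],
    [1,0,0,0,0,0,0],
  ],
)

```text
time_s: 7.35
ee_pos: [449.6, 177.1, 27.2]
orientation: [-0.46, -3.108, 0.0]
ft_force: [0.1, 0.8, 0.2]
width: 85.4
grip_force: 0.0
```

Emit:
step_arm(
  steps=[
    [1,0,0,-60,0,0,0],
    [1,0,0,-120,0,0,0.1],
    [1,0,0,-130,0,0,0.3],
    [1,0,-60,-130,0,0,0.5],
    [1,0,-120,-130,0,0,0.7],
  ],
)

```text
time_s: 7.98
ee_pos: [414.5, 61.3, 157.5]
orientation: [1.452, 2.785, 0.001]
ft_force: [1.3, -1.0, 0.9]
width: 85.7
grip_force: 0.0
```

Emit:
step_arm(
  steps=[
    [1,0,-60,0,0,0,0.2],
    [1,0,-120,0,0,0,0.4],
    [1,0,-120,0,0,0,0.4],
  ],
)

```text
time_s: 8.35
ee_pos: [312.4, -9.4, 157.1]
orientation: [-1.978, -2.439, 0.006]
ft_force: [0.9, 0.1, -0.9]
width: 85.4
grip_force: 0.0
```

Run:
```python
from h import *
s=r.sense();print(s["time_s"],s["ee_pos"],s["q"])
d=cam("top"); save(d,"crop3",(215,200,335,290),6)
hsv=cv2.cvtColor(d["img"],cv2.COLOR_RGB2HSV); P=cloud(d)
m=np.zeros((480,640),bool); m[235:272,240:280]=True
m&=(abs(hsv[...,0].astype(int)-16)<5)&(hsv[...,1]>80)&(hsv[...,2]>130)
v,u=np.nonzero(m); print(m.sum(),u.mean(),v.mean(),ray(d,u.mean(),v.mean(),40).round(1))
```

```text
8.35 [312.38985864  -9.41833466 157.06362319] [ 0.25118879  0.2106504  -0.44842525  2.40986067  0.17720342  0.55224907
 -0.13232362]
195 257.12820512820514 253.4205128205128 [523.4 155.7  40. ]
```

View pics/crop3.png

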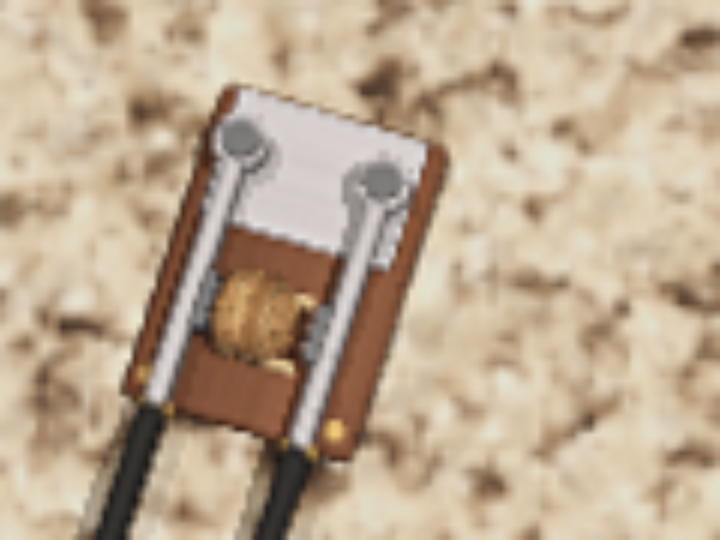

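The cracked nut sits at crop (257,314), about 2.5 mm toward the left jaw, and the levers have sprung open. I'll approach it with the fingers along the nutcracker's x axis.

Run:
```python
from h import *
f=go([526.8,154.5,130],-17)
```

```text
shift [114.9 240.5  27.3] turn [0.    0.001 0.507]
```

Emit:
step_arm(
  steps=[
    [1,115,240,27,0,0,0.507],
    [1,115,240,27,0,0,0.507],
    [0.6,115,240,27,0,0,0.507],
    [0.4,115,240,27,0,0,0.507],
    [0.4,115,240,27,0,0,0.507],
  ],
)

```text
time_s: 9.02
ee_pos: [530.0, 161.2, 129.4]
orientation: [-2.516, -1.879, -0.004]
ft_force: [-0.9, -0.7, -0.2]
width: 60.0
grip_force: 0.0
```

Emit:
step_arm(
  steps=[
    [0.4,0,0,0,0,0,0],
    [0.4,0,0,0,0,0,0],
  ],
)

```text
time_s: 9.28
ee_pos: [526.3, 156.3, 129.9]
orientation: [-2.521, -1.875, 0.002]
ft_force: [-0.2, -0.4, -0.5]
width: 59.9
grip_force: 0.0
```

Run:
```python
from h import *
s=r.sense();print(s["time_s"],s["ee_pos"],s["width"])
f=go([526.8,154.5,70],-17)
```

```text
9.275 [526.30905453 156.33136363 129.93801243] 59.93591063612402
shift [-1.6  1.  59.9] turn [-0.001  0.001  0.005]
```

Emit:
step_arm(
  steps=[
    [0.4,-1.5,1,50,0,0,0.005],
    [0.4,-1.5,1,60,0,0,0.005],
    [0.4,-1.5,1,60,0,0,0.005],
  ],
)

```text
time_s: 9.65
ee_pos: [526.9, 154.4, 70.5]
orientation: [-2.526, -1.867, 0.002]
ft_force: [0.4, 0.2, -0.3]
width: 60.0
grip_force: 0.0
```

Run:
```python
from h import *
s=r.sense();print(s["time_s"],s["ee_pos"],s["width"])
f=go([526.8,154.5,33],-17)
d=cam("side"); save(d,"side3",(220,190,340,280),6)
```

```text
9.65 [526.92837828 154.41539139  70.45923612] 59.974438158048166
shift [ 0.1 -0.1 37.5] turn [-0.001  0.001 -0.001]
```

View pics/side3.png

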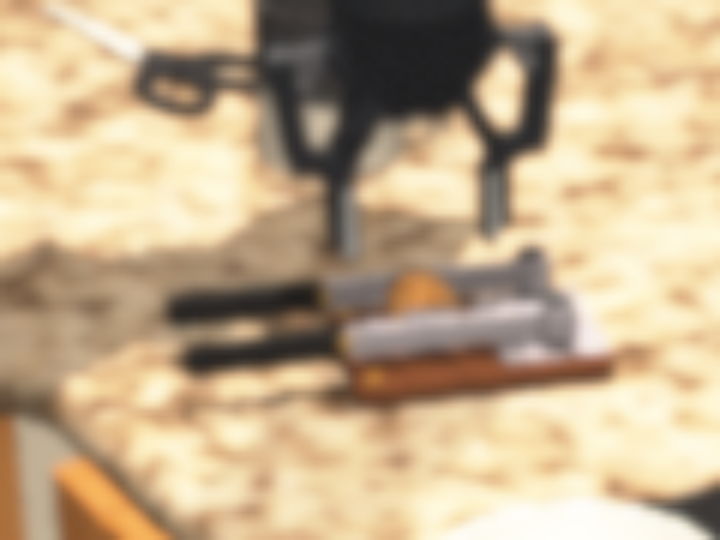

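The fingers (at x≈345 and 492 in the crop) straddle the nut at (422,292), centred above it. I'll go down and grip gently.

Emit:
step_arm(
  steps=[
    [0.4,0,0,25,0,0,0],
    [0.4,0,0,37,0,0,0],
    [0.4,0,0,37,0,0,0],
  ],
)

```text
time_s: 10.07
ee_pos: [527.3, 154.8, 33.4]
orientation: [-2.526, -1.868, 0.001]
ft_force: [-0.7, -0.0, 0.2]
width: 59.9
grip_force: 0.0
```

Emit:
step_arm(
  steps=[
    [0,0,0,0,0,0,0],
    [-0.2,0,0,0,0,0,0],
    [-0.35,0,0,0,0,0,0],
    [-0.45,0,0,0,0,0,0],
    [-0.45,0,0,0,0,0,0],
  ],
  newtons=20,
)

```text
time_s: 10.7
ee_pos: [527.9, 155.0, 33.8]
orientation: [2.526, 1.867, 0.002]
ft_force: [-0.7, 0.1, 5.4]
width: 30.1
grip_force: 19.5
```

Emit:
step_arm(
  steps=[
    [-0.45,0,0,-20,0,0,0],
    [-0.45,0,0,-60,0,0,0],
    [-0.45,0,0,-110,0,0,0],
    [-0.45,0,0,-110,0,0,0],
  ],
)

```text
time_s: 11.2
ee_pos: [529.4, 155.6, 146.7]
orientation: [2.525, 1.866, 0.01]
ft_force: [0.0, 0.0, -1.6]
width: 30.4
grip_force: 20.0
```

Run:
```python
from h import *
s=r.sense();print(s["time_s"],s["ee_pos"],s["width"],s["grip_force"],s["q"])
f=go([446,-130,143],-17-32); f=go([446,-130,65],-49,f)
d=cam("side"); save(d,"side4",(220,150,340,280),4.6)
```

```text
11.2 [529.35128332 155.56861194 146.72445761] 30.42286964935729 20.001895129680634 [-0.17372624  0.510969   -0.29158524  1.88836565  0.20540898  0.76449385
 -0.87599531]
shift [-297.5    4.1    2.6] turn [ 0.004 -0.005  0.557]
shift [ 0.  0. 78.] turn [0. 0. 0.]
```

View pics/side4.png

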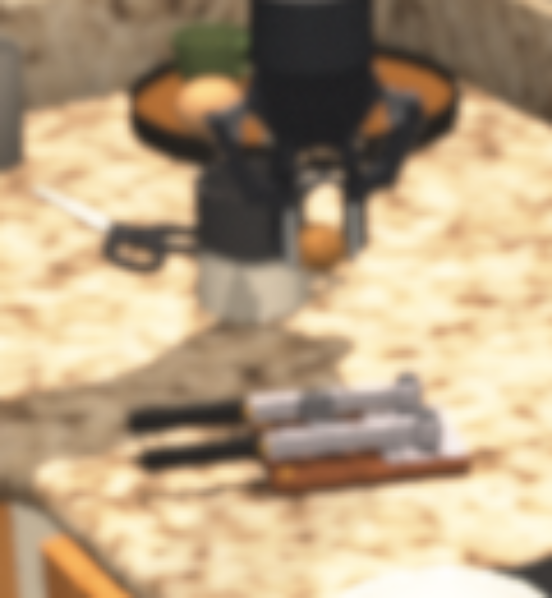

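The nut is held between the fingertips (crop (322,245)) and the cracker is empty with its handles open. I'll carry it to the bowl.

Emit:
step_arm(
  steps=[
    [-0.45,-50,0,0,0,0,0.09],
    [-0.45,-100,1,0,0,0,0.18],
    [-0.45,-150,2,0,0,0,0.28],
    [-0.45,-200,3,0,0,0,0.37],
    [-0.45,-250,4,0,0,0,0.46],
  ],
)

```text
time_s: 11.88
ee_pos: [456.6, -86.8, 142.1]
orientation: [-2.886, -1.238, 0.003]
ft_force: [-0.0, -0.0, -0.6]
width: 30.3
grip_force: 20.0
```

Emit:
step_arm(
  steps=[
    [-0.45,-20,-10,0,0,0,0.1],
    [-0.45,-40,-20,0,0,0,0.1],
    [-0.45,-40,-20,0,0,0,0.1],
    [-0.45,-40,-20,0,0,0,0.1],
  ],
)

```text
time_s: 12.38
ee_pos: [416.4, -100.4, 142.8]
orientation: [-2.943, -1.097, 0.0]
ft_force: [0.7, 0.8, -0.9]
width: 30.5
grip_force: 20.0
```

Run:
```python
from h import *
s=r.sense();print(s["time_s"],s["ee_pos"],s["width"],s["grip_force"])
f=go([446,-130,90],-49)
```

```text
12.375 [ 416.44645147 -100.37159873  142.80495679] 30.48246291853685 20.015970468521118
shift [ 2.9 41.8 52.8] turn [-0.    -0.    -0.002]
```

Emit:
step_arm(
  steps=[
    [-0.45,3,42,0,0,0,0],
    [-0.45,3,42,20,0,0,0],
    [-0.45,3,42,50,0,0,0],
    [-0.45,3,42,50,0,0,0],
  ],
)

```text
time_s: 12.88
ee_pos: [445.2, -129.7, 91.6]
orientation: [-2.941, -1.098, 0.005]
ft_force: [0.1, 0.2, -0.5]
width: 30.2
grip_force: 20.1
```

Run:
```python
from h import *
s=r.sense();print(s["time_s"],s["ee_pos"],s["width"],s["grip_force"])
f=go([446,-130,43],-49)
d=cam("side"); P=cloud(d); print("bowl px z>40 near:")
m=(abs(P[...,2]-46)<4)&(np.hypot(P[...,0]-446,P[...,1]+130)<75)&(d["img"].min(2)>150)
q=P[m]; print(m.sum(),q.min(0).round(0),q.max(0).round(0))
```

```text
12.875 [ 445.21262036 -129.7058451    91.5689    ] 30.183835751867143 20.092115700244904
shift [ 0.5  0.9 48.6] turn [-0.003  0.002 -0.001]
bowl px z>40 near:
153 [ 385. -194.   42.] [501. -72.  48.]
```

Emit:
step_arm(
  steps=[
    [-0.45,2,0,25,0,0,0],
    [-0.45,2,0,40,0,0,0],
    [-0.45,2,0,48,0,0,0],
    [-0.45,2,0,48,0,0,0],
  ],
)

```text
time_s: 13.42
ee_pos: [447.6, -129.1, 45.5]
orientation: [2.944, 1.097, 0.0]
ft_force: [-0.8, 1.0, 0.2]
width: 30.2
grip_force: 20.1
```

Emit:
step_arm(
  steps=[
    [-0.25,0,0,0,0,0,0],
    [-0.15,0,0,0,0,0,0],
    [-0.05,0,0,0,0,0,0],
    [-0.05,0,0,0,0,0,0],
  ],
)

```text
time_s: 13.92
ee_pos: [447.3, -129.2, 45.4]
orientation: [2.944, 1.097, 0.0]
ft_force: [0.6, 0.4, -0.6]
width: 40.5
grip_force: 0.1
```

Emit:
step_arm(
  steps=[
    [-0.05,0,0,-30,0,0,0],
    [-0.05,0,0,-80,0,0,0],
    [-0.05,0,0,-130,0,0,0],
    [-0.05,0,-60,-130,0,0,0],
    [-0.05,0,-120,-130,0,0,0],
  ],
)

```text
time_s: 14.55
ee_pos: [368.1, -37.6, 175.8]
orientation: [2.944, 1.095, 0.003]
ft_force: [-0.1, 0.8, -0.1]
width: 40.4
grip_force: 0.0
```

Emit:
step_arm(
  steps=[
    [-0.05,-60,0,0,0,0,0],
    [-0.05,-120,0,0,0,0,0],
    [-0.05,-120,0,0,0,0,0],
    [-0.05,-120,0,0,0,0,0],
  ],
)

```text
time_s: 15.05
ee_pos: [278.5, -117.1, 175.5]
orientation: [2.944, 1.095, 0.002]
ft_force: [0.3, 0.1, -0.1]
width: 40.5
grip_force: 0.0
```

Run:
```python
from h import *
s=r.sense();print(s["time_s"],s["ee_pos"],s["width"],s["grip_force"])
d=cam("top"); save(d,"end",(215,200,435,340),3.5)
```

```text
15.05 [ 278.47762092 -117.0820153   175.49886197] 40.455313595957804 0.0
```

View pics/end.png

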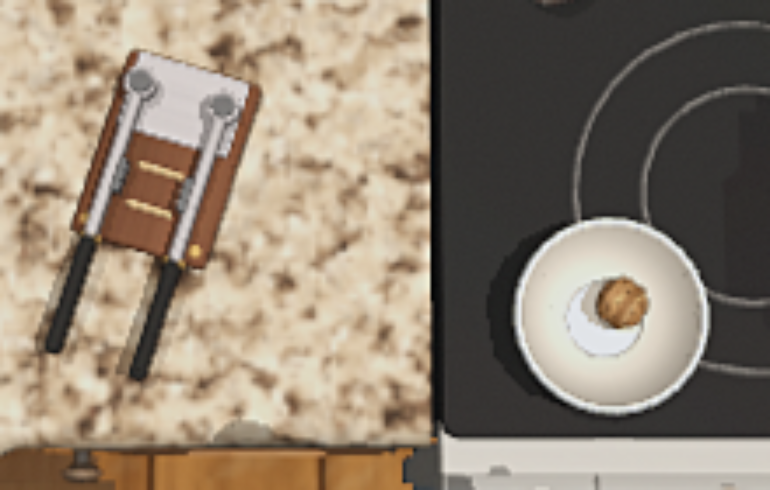

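The nut is in the bowl at crop (622,303), the cracker is empty and its handles are open. I'll let the nut settle before handing in.

Emit:
step_arm(
  steps=[
    [-0.05,0,0,0,0,0,0],
    [-0.05,0,0,0,0,0,0],
    [-0.05,0,0,0,0,0,0],
    [-0.05,0,0,0,0,0,0],
    [-0.05,0,0,0,0,0,0],
  ],
)

```text
time_s: 15.72
ee_pos: [278.0, -116.9, 175.2]
orientation: [-2.944, -1.097, 0.0]
ft_force: [-0.5, 1.5, -0.1]
width: 40.5
grip_force: 0.0
```

Emit:
step_arm(
  steps=[
    [-0.05,0,0,0,0,0,0],
    [-0.05,0,0,0,0,0,0],
    [-0.05,0,0,0,0,0,0],
    [-0.05,0,0,0,0,0,0],
    [-0.05,0,0,0,0,0,0],
  ],
)

```text
time_s: 16.35
ee_pos: [278.0, -116.9, 175.2]
orientation: [2.944, 1.097, 0.0]
ft_force: [0.0, -0.2, 0.8]
width: 40.6
grip_force: 0.0
```

Emit:
step_arm(
  steps=[
    [-0.05,0,0,0,0,0,0],
    [-0.05,0,0,0,0,0,0],
    [-0.05,0,0,0,0,0,0],
    [-0.05,0,0,0,0,0,0],
    [-0.05,0,0,0,0,0,0],
  ],
)

```text
time_s: 16.98
ee_pos: [277.9, -116.9, 175.2]
orientation: [-2.944, -1.097, 0.0]
ft_force: [0.1, -0.5, -0.7]
width: 40.6
grip_force: 0.0
```

```bash
cat > nut.py <<'E'
from h import *
for k in range(8):
    d=cam("top"); hsv=cv2.cvtColor(d["img"],cv2.COLOR_RGB2HSV)[262:318,362:418]
    m=(hsv[...,1]>90)&(hsv[...,2]>70); v,u=np.nonzero(m)
    if k%7==0: print(r.sense()["time_s"],m.sum(),(u.mean()+362).round(2),(v.mean()+262).round(2))
E
python3 nut.py
```

```text
17.025 154 392.31 286.29
17.375 154 392.31 286.29
```

Emit:
step_arm(
  steps=[
    [-0.05,0,0,0,0,0,0],
    [-0.05,0,0,0,0,0,0],
    [-0.05,0,0,0,0,0,0],
    [-0.05,0,0,0,0,0,0],
    [-0.05,0,0,0,0,0,0],
  ],
)

```text
time_s: 18.0
ee_pos: [278.0, -116.9, 175.2]
orientation: [2.944, 1.097, 0.0]
ft_force: [0.0, 0.1, 0.2]
width: 40.4
grip_force: 0.0
```

```bash
python3 nut.py
```

```text
18.05 154 392.31 286.29
18.4 154 392.31 286.29
```

The nut is lying still, so I'm handing in.

```bash
python3 -c "
from h import *
print(workorder.finish_job())"
```

```text
the job is handed in; nothing more can be done
None
```

The walnut is cracked (grip force peaked at about 14 N, fell to about 2 N, and I stopped squeezing there), it lies still in the white bowl, the mug, tin and cup were left alone, and the job was handed in at about 18 s.

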